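# Level the plate and tumble the sensor unit onto its orange end

## Task

Get the inertial sensor unit ready for its next calibration position: first turn the red foot knob until the hinged plate is level. Then push the unit off the step so that it rolls over once and stands on its orange end, wholly on the plate, with the plate still level; do not throw it or let it drop hard, and leave the tape, charger, power bank and screwdriver beside the rig where they lie.

Things in the scene. Friction and masses are not known exactly. Their poses are not given: they have to be found in the camera images.
- rig: Fixed calibration rig. Origin on the table under the edge of the step; x is the direction of tumbling (from the dark step towards the plate and knob), y across, z up. The dark steel step is a flat deck at rig x -216 to 0, 160 wide, its top 85 above the table. Beyond it lies the bright aluminium plate, rig x 6 to 212, 170 wide, its top 45 above the table when level: the step is 40 high.
- step_edge (a point): Middle of the step's top edge, over which the unit tumbles; axes as the rig's. Deck, plate and unit are smooth metal (friction about 0.4 with one another): if the unit is pushed straight ahead while its nose stands on the plate, the nose can slip forward and the unit falls back flat; raising its rear round the nose's edge avoids this.
- plate (a joint): Tilt of the aluminium plate (rad): 0 is level; negative means that its knob end is low. Hinged about the line at rig x 0, height 45. It starts with the knob end low, by 0.036 to 0.07 rad.
- plate_mid (a point): Point on the top of the plate, on its middle line, 105 from the hinge. Its axes are the plate's: x away from the step, y across, z up out of the plate.
- knob_grip (a point): Grip point on the red foot knob's axis, 245 from the hinge, 39 above the plate. Upright red bar 60 long (point x) x 14 wide, from 17 below this point to 16 above, on a black disc of 27 radius. Turning clockwise seen from above raises this end of the plate, 0.03 rad of tilt per rad; it stays where left, takes 0.2 N m and at the start needs 1.2 to 2.4 rad. The point turns with the bar.
- unit: Loose sensor unit, a grey box 150 long (x) x 100 wide (y) x 95 high (z), 0.55 to 0.95 kg, too wide to grip; origin at the centre of its underside as it starts. Its orange end is the +x face. It starts lying on the deck, orange end towards the plate, its centre 98 to 118 behind the step's edge, up to 10 off the middle line and turned up to 0.1 rad.
- unit_center (a point): Centre of the unit: 75 from its ends, 47.5 above its underside. Pushed from behind, the unit tips as its middle passes the step's edge and leans nose down at about 0.55 rad, its nose on the plate, its underside on the edge. It balances on the nose's lower edge at about 1.0 rad and beyond that falls on by itself to stand on the orange end.
- tape: Roll of black tape lying flat, 110 across, 24 high; origin at its underside's centre. Bystander beside the rig.
- powerbank: Yellow power bank, 130 x 70 x 26 high; origin at its underside's centre. Bystander beside the rig.
- driver: Screwdriver with a red handle, 200 long, lying. Bystander beside the rig.
- charger: Black charger brick, 130 x 65 x 36 high; origin at its underside's centre. Bystander beside the rig.

How it is judged:
By the outcome, as a careful person would: the job done as asked, in the order asked, and still so for the second after the job is handed in, with the robot touching nothing.
It also fails if it takes over 72 s, if anything falls off the work surface, if the arm or the gripper's body presses on something with over 40 N, if the wrist force passes 120 N, or if a joint passes its speed limit or range.

## Robot

A 6-joint arm with a two-finger parallel gripper is mounted at the origin on the work surface. World frame = base frame: x ahead of the robot, y to its left, z up, the work surface at z = 0. Lengths are in m, angles in degrees, forces in N, time in s.
With the tool pointing down it reaches from about 0.3 to 0.75 m from the base axis. Payload 8.5 kg.
Tool frame: the origin (TCP) lies midway between the tips of the shut fingers; the grasp point (between the pads) lies 19 mm behind it (env.tcp_to_grasp is the z of the grasp point in the tool frame, in m); z points along the fingers, y is the line along which they close (so a half turn about z gives the same grasp; the last joint's range is limited). The gripper opens to 85 mm and grips with 20 to 120 N. Pads are 22 mm wide; open, the fingers measure 114 mm over their backs; the gripper's body (76 mm by 85 mm) begins 54 mm behind the grasp point. The pads swing forward as they close: fully open they stand 13 mm farther back than shut.
Start: joints at [-84.013, 21.807, 74.336, -0, 83.858, -12.336], TCP at [0.173, -0.522, 0.21] pointing down, gripper open.
Joint ranges: [-178.18, 178.18], [-50.72, 133.34], [12.68, 142.11], [-81.47, 261.47], [9.98, 163.14], [-165.26, 165.26]. Speed limits (degrees/s): [136.94, 136.94, 180, 180, 180, 180].

## Interface

Orientations are given as a 3x3 rotation matrix whose columns are the frame's x, y, z axes.
In Python, from rig import env, imaging, job, models gives the robot as it stands. The module is installed in compiled form; this text tells all that it offers.
- The arm moves only by the tool jog_arm, never from a script. Its argument "plan" is text: rows parted by semicolons, each of 7 numbers parted by spaces: the turn, a rotation vector about the tool's x, y, z in degrees, then the shift along the tool's x, y, z in cm, then the closure in counts, from 0 (fully open) to 255 (shut). In form: rx ry rz x y z claw; .... A call has 1 to 10 rows; each row shifts and turns the commanded pose from where the row before left it, along the tool's axes as they then stand; what a row does not reach is not made up. A row lasts 1/12 s, in which the tool goes at most 41.7 mm and 7.16 degrees, less where a joint would pass 70% of its speed; a pose out of reach is approached as far as the arm can. A call with a gripper value outside its range is refused whole. The fingers move at their own pace and stop on an object; "grip_force" is the grip in N (left out, the last holds). Time passes only in rows, so rows that do not move let the fingers close. It gives the time, the measured TCP pose, the force, the opening and the grip force at its end, in the units of the state.
- env.observe(): the state, without advancing time (a new reading comes with each control period).
- imaging.get_image(name): name is "side" or "top"; returns a dict with "pixels" (420x560x3 uint8, red, green, blue), "depth" (420x560 float32, m along the optical axis (not along the pixel's ray), 0 where there is no reading), "fov_y" (degrees; the focal length in pixels is half the picture's height over the tangent of half this angle, whatever the lens; pixels are square), "cx", "cy" (the principal point, pixels), "world_from_camera" (4x4, takes a point from camera to world coordinates). Camera axes: x right, y down, z forward; pixel columns grow to the right and rows downward; lengths in m; the calibration is good to about 2 mm. A picture is of the moment at which its call begins.
- job.close_job(): hands the job in; it is judged then, once.
Trained networks look in the newest picture that a camera, given by its name, has taken for a name from the list of things; names that differ only in an ending like _2 or _b are one class to them, and where a whole thing is asked for, a point or a joint stands for the part that bears it (a point fixed in the world has none). Each returns a list of dicts, best first, with "confidence" (0 to 1); they miss things now and then, are a little off and sometimes report something else, mostly with a low value. They report only what shows in the picture. A call takes as long as a camera call.
- models.outline_of(camera, query): "region" (420x560 bool, what is visible of it) and "bbox" ([centre column, centre row, width, height] in pixels, round what is visible of it).
- models.tip_of(camera, query): "at" ([column, row] in pixels: a listed point, or the origin of a listed thing).
The state is a dict: "time_s": time; "q": joint angles; "qvel": joint speeds; "joint_efforts": joint torques, N m; "position": TCP position; "tool_rot": TCP orientation; "ft_force": force on the tool from outside, world axes, zero at the start; "wrist_torque": the same for the moment, N m; "grip_width": finger opening in m; "gripper_force": force on a finger pad.
Only numpy, scipy, OpenCV 4.12 (cv2) and the standard library are available. Lean on these libraries where they do the work, as an engineer would, in place of code of your own. Each camera call takes 0.05 s, during which the arm holds its last target. There are 200 camera calls.

## Working session

There is one attempt and no reset: what is moved stays moved. The work goes in short steps, Python scripts to look and compute and a tool call to move; the robot and the scene stay as the last step left them, time stands still between calls to the robot, and variables do not carry over. Pictures are saved under pics/ and viewed, at most 10 in all, crops included, and the job is handed in when it is done.

Besides the shell and the picture viewer there is one more tool, called after "Emit:" by a JSON object that holds its "api" and its "payload". jog_arm: Moves the arm, as the interface text tells. Its arguments: {"type":"object","properties":{"plan":{"type":"string"},"grip_force":{"type":"number"}},"required":["plan"]}

```bash
mkdir -p pics; cat > h.py <<'E'
import numpy as np, cv2
from rig import env, imaging, job, models
def cam(n):
    im=imaging.get_image(n); return im
def K(im):
    h=im["pixels"].shape[0]; return h/2/np.tan(np.radians(im["fov_y"])/2)
def world(im,u,v,d=None):
    f=K(im)
    u=np.asarray(u,float);v=np.asarray(v,float)
    if d is None: d=im["depth"][np.round(v).astype(int),np.round(u).astype(int)]
    P=np.stack([(u-im["cx"])/f*d,(v-im["cy"])/f*d,d,np.ones_like(d)],-1)
    return (P@im["world_from_camera"].T)[...,:3]
def region_pts(im,r):
    v,u=np.nonzero(r&(im["depth"]>0)); return world(im,u,v)
def save(im,name): cv2.imwrite("pics/"+name,im["pixels"][:,:,::-1])
E
python3 - <<'E'
from h import *
np.set_printoptions(precision=4,suppress=True)
ims={}
for n in("top","side"):
    im=cam(n); save(im,n+"0.png"); print(n,im["fov_y"],im["world_from_camera"].tolist())
    for q in("step_edge","plate_mid","knob_grip","unit","unit_center","tape","powerbank","driver","charger"):
        r=models.tip_of(n,q)
        for t in r[:2]:
            u,v=t["at"]; ok=0<=int(v)<420 and 0<=int(u)<560
            print(q,round(t["confidence"],2),np.round(t["at"],1), world(im,u,v) if ok else "")
E
cd pics; python3 -c "
import cv2,numpy as np
"
```

```text
top 53.35213720266779 [[0.0274410264766342, -0.9969934158200184, 0.0724646043074846, 0.48973718946105615], [-0.9994933559485858, -0.02853465346686066, -0.014099821493891003, 0.019425296416816326], [0.01612518156617417, -0.07204097697184446, -0.9972713152178798, 0.9084171100753479], [0.0, 0.0, 0.0, 1.0]]
step_edge 0.95 [286.9 219.8] [ 0.5226 -0.0059  0.0129]
plate_mid 0.66 [234.2 213.4] [0.5318 0.1047 0.039 ]
knob_grip 0.6 [163.4 205.1] [0.542  0.2397 0.0851]
unit 0.83 [336.2 231.7] [ 0.4981 -0.0876  0.1804]
tape 0.75 [334.8 154.7] [ 0.6692 -0.1079  0.0008]
powerbank 0.66 [333.8 304.5] [ 0.3485 -0.1078  0.0272]
driver 0.7 [204.2 278.3] [0.3927 0.1676 0.0013]
charger 0.84 [252.  148.3] [0.6705 0.0724 0.0362]
side 47.99569959360087 [[0.9447528743763296, -0.2350469299094744, 0.22846213493223264, 0.3582170340309144], [-0.327768196396441, -0.6841611847597027, 0.6515301088201708, -0.54642931384939], [0.0031647730862004383, -0.6904175649621975, -0.7234041541233935, 0.7460878384871483], [0.0, 0.0, 0.0, 1.0]]
plate_mid 0.67 [254.2 219.1] [ 0.4997 -0.0334  0.1802]
knob_grip 0.9 [239.6 161. ] [0.5449 0.2286 0.0851]
unit 0.6 [268.3 286. ] [ 0.4796 -0.1667  0.1794]
tape 0.95 [355.2 287.5] [ 0.6731 -0.1047  0.0015]
powerbank 0.56 [186.1 340.4] [ 0.3467 -0.1232  0.025 ]
driver 0.67 [181.9 226.8] [0.391  0.1357 0.0241]
charger 0.59 [327.3 225. ] [0.6715 0.0323 0.0368]
```

View pics/top0.png

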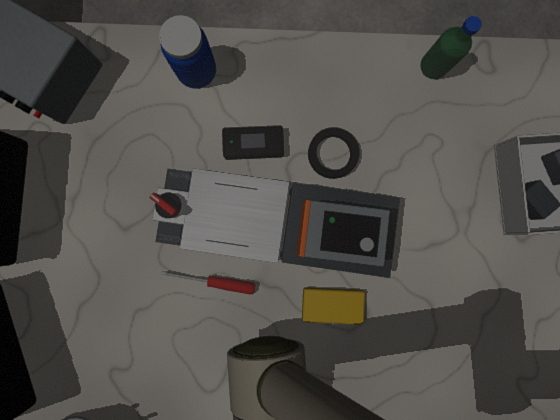

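View pics/side0.png

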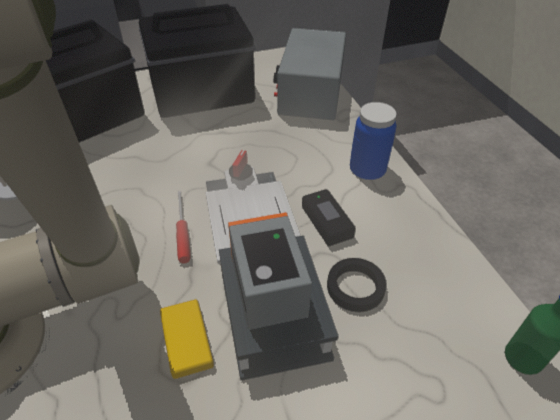

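```bash
python3 - <<'E'
from h import *
np.set_printoptions(precision=4,suppress=True)
im=cam("top"); print(env.observe()["position"],env.observe()["tool_rot"])
v,u=np.mgrid[0:420,0:560]; P=world(im,u,v); ok=im["depth"]>0
def rect(m,name):
    p=P[m]; r=cv2.minAreaRect(p[:,:2].astype(np.float32)); print(name,len(p),r,np.median(p,0))
X,Y,Z=P[...,0],P[...,1],P[...,2]
near=ok&(abs(X-.51)<.16)&(Y>-.3)&(Y<.35)
rect(near&(abs(Z-.18)<.004)&(Y<0.02),"unit top")
def big(m):
    n,l,s,c=cv2.connectedComponentsWithStats(m.astype(np.uint8)); return l==1+np.argmax(s[1:,4])
rect(big(near&(abs(Z-.085)<.004)&(Y<0.1)),"deck")
hsv=cv2.cvtColor(im["pixels"],cv2.COLOR_RGB2HSV)
red=(hsv[...,1]>130)&((hsv[...,0]<10)|(hsv[...,0]>170))
rk=near&red&(Y>.17)&(abs(X-.54)<.08)&(Z>.05)
rect(rk,"bar all"); p=P[rk]; print(np.percentile(p[:,2],[5,50,90,99]))
rect(rk&(Z>np.percentile(p[:,2],50)-.004),"bar top")
pl=big(near&(Y>.03)&(Y<.2)&(Z>.028)&(Z<.05)); rect(pl,"plate")
A=P[pl]; c=np.linalg.lstsq(np.c_[A[:,:2],np.ones(len(A))],A[:,2],rcond=None)[0]; print("plane",c, np.hypot(*c[:2]))
E
```

```text
[ 0.1729 -0.5221  0.2097] [[ 0.9493  0.3144  0.    ]
 [ 0.3144 -0.9493  0.0001]
 [ 0.     -0.0001 -1.    ]]
unit top 4859 ((0.49710869789123535, -0.10225114226341248), (0.15028595924377441, 0.10000140219926834), 84.563232421875) [ 0.4966 -0.1015  0.1802]
deck 3748 ((0.5043819546699524, -0.11126347631216049), (0.2153259813785553, 0.16034603118896484), 83.39260864257812) [ 0.5279 -0.1002  0.085 ]
bar all 171 ((0.5436923503875732, 0.24325688183307648), (0.0579821951687336, 0.01804184541106224), 54.76901626586914) [0.5422 0.2384 0.0855]
[0.0825 0.0855 0.0877 0.0895]
bar top 164 ((0.5451215505599976, 0.24220220744609833), (0.0578337199985981, 0.013219287618994713), 52.92543029785156) [0.5422 0.2384 0.0856]
plate 6632 ((0.5305644273757935, 0.114264115691185), (0.18592049181461334, 0.17057839035987854), 83.48035430908203) [0.5292 0.1143 0.0381]
plane [-0.0073 -0.0586  0.0486] 0.05903184660932661
```

The top view shows the unit on the deck at about (345,232), the plate spanning columns 185–290, the red bar at (163,204) at a slant, and the bystanders clear of the rig. The rig's x axis is at 83.4° in the world. The bar is at (0.545, 0.242), at 53°. The tilt is 0.059 rad, so the knob needs about 113° clockwise.

Emit:
{"api": "jog_arm", "payload": {"plan": "0 0 0 0 0 -3 0;0 0 0 0 0 -3 0;0 0 0 2.83 -2.9 0 0;0 0 0 2.83 -2.9 0 0;0 0 0 2.83 -2.9 0 0;0 0 0 2.83 -2.9 0 0;0 0 0 2.83 -2.9 0 0;0 0 0 2.83 -2.9 0 0;0 0 0 2.83 -2.9 0 0;0 0 0 2.83 -2.9 0 0", "grip_force": 60}}

```text
time_s: 1.88
position: [0.3152, -0.2288, 0.2699]
tool_rot: [[0.949, 0.314, 0.0], [0.314, -0.949, -0.0], [0.0, 0.001, -1.0]]
ft_force: [1.5, -0.6, 0.3]
grip_width: 0.0853
gripper_force: 0.0
```

Emit:
{"api": "jog_arm", "payload": {"plan": "0 0 0 2.83 -2.9 0 0;0 0 0 2.83 -2.9 0 0;0 0 0 2.83 -2.9 0 0;0 0 0 2.83 -2.9 0 0;0 0 0 2.83 -2.9 0 0;0 0 0 2.83 -2.9 0 0;0 0 0 2.83 -2.9 0 0;0 0 0 2.83 -2.9 0 0;0 0 0 2.83 -2.9 0 0;0 0 0 2.83 -2.9 0 0"}}

```text
time_s: 2.72
position: [0.4928, 0.1358, 0.2698]
tool_rot: [[0.949, 0.315, 0.0], [0.315, -0.949, -0.0], [0.0, 0.0, -1.0]]
ft_force: [0.5, -0.3, 0.2]
grip_width: 0.0856
gripper_force: 0.0
```

Emit:
{"api": "jog_arm", "payload": {"plan": "0 0 0 2.83 -2.9 0 0;0 0 0 2.83 -2.9 0 0;0 0 0 2.83 -2.9 0 0;0 0 -7.1 0 0 0 0;0 0 -7.1 0 0 0 0;0 0 -7.1 0 0 0 0;0 0 -7.1 0 0 0 0;0 0 -7.1 0 0 0 0;0 0 -7.1 0 0 0 0;0 0 -7.1 0 0 0 0"}}

```text
time_s: 3.55
position: [0.5456, 0.2429, 0.2697]
tool_rot: [[0.368, 0.93, -0.0], [0.93, -0.368, -0.0], [-0.0, -0.0, -1.0]]
ft_force: [0.3, 0.2, -0.1]
grip_width: 0.0853
gripper_force: 0.0
```

Emit:
{"api": "jog_arm", "payload": {"plan": "0 0 -7.1 0 0 0 0;0 0 -7.1 0 0 0 0;0 0 -7.1 0 0 0 0;0 0 -7.1 0 0 0 0;0 0 -7.1 0 0 0 0;0 0 -7.1 0 0 0 0;0 0 -7.1 0 0 0 0;0 0 -7.1 0 0 0 0;0 0 -7.1 0 0 0 0;0 0 -7.1 0 0 0 0"}}

```text
time_s: 4.38
position: [0.5456, 0.2429, 0.2697]
tool_rot: [[-0.759, 0.651, -0.0], [0.651, 0.759, -0.0], [0.0, -0.0, -1.0]]
ft_force: [0.1, -0.8, -0.3]
grip_width: 0.0857
gripper_force: 0.0
```

Emit:
{"api": "jog_arm", "payload": {"plan": "0 0 -7.1 0 0 0 0;0 0 -7.1 0 0 0 0;0 0 -7.1 0 0 0 0;0 0 -7.1 0 0 0 0;0 0 -7.1 0 0 0 0;0 0 -7.1 0 0 0 0;0 0 -7.1 0 0 0 0;0 0 -7.1 0 0 0 0;0 0 -7.1 0 0 0 0;0 0 -7.1 0 0 0 0"}}

```text
time_s: 5.22
position: [0.5456, 0.2428, 0.2697]
tool_rot: [[-0.863, -0.506, -0.0], [-0.506, 0.863, -0.0], [0.0, 0.0, -1.0]]
ft_force: [0.2, 0.6, -0.2]
grip_width: 0.0855
gripper_force: 0.0
```

Emit:
{"api": "jog_arm", "payload": {"plan": "0 0 -7.1 0 0 0 0;0 0 -7.1 0 0 0 0;0 0 -7.1 0 0 0 0;0 0 -1.4 0 0 0 0;0 0 0 0 0 4 0;0 0 0 0 0 4 0;0 0 0 0 0 4 0;0 0 0 0 0 4 0;0 0 0 0 0 3 0;0 0 0 0 0 2 0"}}

```text
time_s: 6.05
position: [0.5442, 0.2425, 0.0564]
tool_rot: [[-0.608, -0.794, -0.004], [-0.794, 0.608, -0.001], [0.003, 0.003, -1.0]]
ft_force: [-0.5, -1.2, -0.5]
grip_width: 0.0854
gripper_force: 0.0
```

Emit:
{"api": "jog_arm", "payload": {"plan": "0 0 0 0 0 0 255;0 0 0 0 0 0 255;0 0 0 0 0 0 255;0 0 0 0 0 0 255;0 0 0 0 0 0 255;0 0 0 0 0 0 255;0 0 0 0 0 0 255;0 0 0 0 0 0 255"}}

```text
time_s: 6.72
position: [0.547, 0.2425, 0.0612]
tool_rot: [[-0.606, -0.796, 0.004], [-0.796, 0.606, -0.0], [-0.002, -0.003, -1.0]]
ft_force: [3.0, -2.8, 6.4]
grip_width: 0.0105
gripper_force: 58.7
```

Emit:
{"api": "jog_arm", "payload": {"plan": "0 0 6 0 0 -0.07 255;0 0 6 0 0 -0.07 255;0 0 6 0 0 -0.08 255;0 0 6 0 0 -0.08 255;0 0 6 0 0 -0.08 255;0 0 6 0 0 -0.08 255;0 0 6 0 0 -0.08 255;0 0 6 0 0 -0.08 255"}}

```text
time_s: 7.38
position: [0.5469, 0.2415, 0.0673]
tool_rot: [[-0.997, -0.077, 0.003], [-0.077, 0.997, -0.002], [-0.003, -0.002, -1.0]]
ft_force: [2.2, -8.7, 6.2]
grip_width: 0.011
gripper_force: 59.2
```

```bash
cat >> h.py <<'E'
def tilt(show=True):
    im=cam("top"); v,u=np.mgrid[0:420,0:560]; P=world(im,u,v)
    e=np.array([.115,.9934]); n=np.array([.9934,-.115]); o=np.array([.5168,-.004])
    d=P[...,:2]-o; a=d@e; b=d@n; Z=P[...,2]
    # reference height-slope check on the deck
    out=[]
    for lo,hi,z0,bw in((.012,.19,.04,.08),):
        m=(im["depth"]>0)&(a>lo)&(a<hi)&(abs(b)<bw)&(abs(Z-z0)<.016)
        for _ in range(3):
            A=np.c_[a[m],b[m],np.ones(m.sum())]; c=np.linalg.lstsq(A,Z[m],rcond=None)[0]
            m=m&(abs(Z-(c[0]*a+c[1]*b+c[2]))<.003)
        out.append((m.sum(),c))
    return out,im
E
python3 -c "
from h import *
print(tilt()[0])"
```

```text
[(np.int64(6302), array([-0.03417742, -0.00053883,  0.04507967]))]
```

Emit:
{"api": "jog_arm", "payload": {"plan": "0 0 6 0 0 -0.08 255;0 0 6 0 -0.02 -0.08 255;0 0 6 0 -0.02 -0.08 255;0 0 6 0 -0.02 -0.08 255;0 0 6 0 -0.02 -0.08 255;0 0 6 0 -0.02 -0.08 255;0 0 6 0 0 -0.08 255;0 0 6 0 0 -0.08 255;0 0 6 0 0 -0.08 255;0 0 6 0 0 -0.08 255"}}

```text
time_s: 8.27
position: [0.5467, 0.24, 0.0751]
tool_rot: [[-0.565, 0.825, 0.003], [0.825, 0.565, -0.003], [-0.005, 0.001, -1.0]]
ft_force: [2.7, -10.6, 4.0]
grip_width: 0.0106
gripper_force: 59.0
```

```bash
python3 -c "
from h import *
o,im=tilt(); print(o)
v,u=np.mgrid[0:420,0:560]; P=world(im,u,v); Z=P[...,2]; ok=im['depth']>0
def fit(m):
    for _ in range(3):
        A=np.c_[P[m][:,:2]@np.array([[.115,.9934],[.9934,-.115]]),np.ones(m.sum())]; c=np.linalg.lstsq(A,Z[m],rcond=None)[0]
        m=m&(abs(Z-(((P[...,:2]@np.array([[.115,.9934],[.9934,-.115]]))@c[:2])+c[2]))<.003)
    print(m.sum(),c)
R=(abs(P[...,0]-.5)<.1)&(P[...,1]<0.02)&(P[...,1]>-.24)&ok
fit(R&(abs(Z-.18)<.006)); fit(R&(abs(Z-.085)<.006)); fit(ok&(abs(Z)<.01)&(P[...,0]>.3)&(P[...,0]<.7)&(abs(P[...,1])<.3))
"
```

```text
[(np.int64(6372), array([-0.00280252, -0.00166674,  0.04506009]))]
4758 [-1.41355747e-03 -3.58650165e-05  1.80139337e-01]
3618 [ 0.00069422 -0.00045083  0.08526614]
23082 [ 0.00078602 -0.00051328  0.00035814]
```

Emit:
{"api": "jog_arm", "payload": {"plan": "0 0 4 0 0 -0.05 255;0 0 3 0 0 -0.04 255;0 0 0 0 0 0 255;0 0 0 0 0 0 255"}}

```text
time_s: 8.65
position: [0.5467, 0.2398, 0.076]
tool_rot: [[-0.465, 0.885, 0.003], [0.885, 0.465, -0.004], [-0.005, 0.001, -1.0]]
ft_force: [3.9, -11.0, 5.4]
grip_width: 0.011
gripper_force: 59.0
```

```bash
python3 -c "
from h import *
o,im=tilt(); print(o)
o,im=tilt(); print(o,env.observe()['wrist_torque'])
"
```

```text
[(np.int64(6349), array([ 0.00081648, -0.00052968,  0.04511056]))]
[(np.int64(6398), array([ 7.12699298e-05, -9.45711877e-04,  4.51487189e-02]))] [-2.02064055 -0.58596638  0.17940679]
```

Emit:
{"api": "jog_arm", "payload": {"plan": "0 0 0 0 0 0 0;0 0 0 0 0 0 0;0 0 0 0 0 0 0;0 0 0 0 0 0 0;0 0 0 0 0 0 0;0 0 0 0 0 -2 0;0 0 0 0 0 -4 0;0 0 0 0 0 -4 0;0 0 0 0 0 -4 0;0 0 0 0 0 -4 0"}}

```text
time_s: 9.58
position: [0.5448, 0.242, 0.2569]
tool_rot: [[-0.465, 0.885, -0.0], [0.885, 0.465, 0.0], [0.0, -0.0, -1.0]]
ft_force: [1.2, 0.9, -0.3]
grip_width: 0.0856
gripper_force: 0.0
```

```bash
python3 -c "
from h import *
for i in range(3): print(tilt()[0])
s=env.observe();print(s['position'],s['tool_rot'],s['q'],s['grip_width'])
"
```

```text
[(np.int64(6357), array([ 0.00110046, -0.00064165,  0.04501865]))]
[(np.int64(6366), array([ 0.00096809, -0.00058571,  0.04506475]))]
[(np.int64(6362), array([ 0.00045087, -0.0005837 ,  0.04508934]))]
[0.54620394 0.24233918 0.25800538] [[-0.4654818   0.88503361  0.00649638]
 [ 0.88505605  0.46548161  0.00163212]
 [-0.00157947  0.00650939 -0.99997757]] [ 1.25806867e+01  2.50233780e+01  6.12025483e+01  1.02124862e-02
  9.33904236e+01 -1.51604149e+01] 0.08536490147582701
```

The plate is level to within 1 mrad after release. Next I go behind the unit with the fingers shut.

Emit:
{"api": "jog_arm", "payload": {"plan": "0 0 0 0 0 -4 255;0 0 7 0 0 0 255;0 0 7 0 0 0 255;0 0 7 0 0 0 255;0 0 7 0 0 0 255;0 0 6.3 0 0 0 255;0 0 0 -3.9 -0.08 0 255;0 0 0 -3.9 -0.08 0 255;0 0 0 -3.9 -0.08 0 255;0 0 0 -3.9 -0.08 0 255"}}

```text
time_s: 10.57
position: [0.5234, 0.086, 0.2933]
tool_rot: [[0.114, 0.994, -0.003], [0.994, -0.114, 0.0], [-0.0, -0.003, -1.0]]
ft_force: [1.2, -0.2, -0.4]
grip_width: -0.0003
gripper_force: 0.0
```

Emit:
{"api": "jog_arm", "payload": {"plan": "0 0 0 -3.9 -0.08 0 255;0 0 0 -3.9 -0.08 0 255;0 0 0 -3.9 -0.08 0 255;0 0 0 -3.9 -0.08 0 255;0 0 0 -3.9 -0.08 0 255;0 0 0 -3.9 -0.08 0 255;0 0 0 -3.9 -0.08 0 255;0 0 0 -3.9 -0.08 0 255;0 0 0 -3.9 -0.08 0 255;0 0 0 0 0 0 255"}}

```text
time_s: 11.4
position: [0.4755, -0.2661, 0.2922]
tool_rot: [[0.12, 0.993, -0.003], [0.993, -0.12, 0.001], [0.001, -0.003, -1.0]]
ft_force: [-0.2, 0.5, -0.4]
grip_width: -0.0001
gripper_force: 0.0
```

Emit:
{"api": "jog_arm", "payload": {"plan": "0 7 0 0 0 0 255;0 7 0 0 0 0 255;0 7 0 0 0 0 255;0 7 0 0 0 0 255;0 7 0 0 0 0 255;0 7 0 0 0 0 255;0 7 0 0 0 0 255;0 7 0 0 0 0 255;0 3 0 0 0 0 255;0 0 0 0 0 0 255"}}

```text
time_s: 12.23
position: [0.4767, -0.2612, 0.2916]
tool_rot: [[0.064, 0.993, 0.098], [0.504, -0.117, 0.856], [0.861, -0.006, -0.508]]
ft_force: [-1.2, -0.3, -0.5]
grip_width: -0.0001
gripper_force: 0.0
```

```bash
python3 -c "
from h import *
np.set_printoptions(precision=4,suppress=True)
s=env.observe();print(s['position'],s['tool_rot'],s['q'],s['grip_width'])
d=np.array(s['position'])[:2]-[.5168,-.004];print(d@[.115,.9934],d@[.9934,-.115])
"
```

```text
[ 0.4767 -0.2612  0.2916] [[ 0.0641  0.9931  0.0977]
 [ 0.5039 -0.1167  0.8558]
 [ 0.8614 -0.0056 -0.508 ]] [-58.1163  36.5263  57.6663  43.9018 129.5032 -36.225 ] -0.00012896804900539816
-0.2601155199886966 -0.010233388021003978
```

Emit:
{"api": "jog_arm", "payload": {"plan": "0 0 0 -3.45 0.2 2.03 255;0 0 0 -3.45 0 2.03 255;0 0 0 -3.45 0 2.03 255;0 0 0 -3.45 0 2.03 255;0 0 0 -2.9 0 1.7 255;0 0 0 0 0 0 255;0 0 0 1.3 0 2.2 255;0 0 0 1.3 0 2.2 255;0 0 0 0.5 0 0.86 255;0 0 0 0 0 0 255"}}

```text
time_s: 13.07
position: [0.4862, -0.2001, 0.1025]
tool_rot: [[0.057, 0.994, 0.096], [0.513, -0.112, 0.851], [0.856, 0.001, -0.517]]
ft_force: [-0.0, -0.2, -0.4]
grip_width: -0.0001
gripper_force: 0.0
```

```bash
cat >> h.py <<'E'
def where():
    np.set_printoptions(precision=4,suppress=True)
    s=env.observe(); d=np.array(s['position'])[:2]-[.5168,-.004]
    print("tcp a b z",d@[.115,.9934],d@[.9934,-.115],s['position'][2],"F",s['ft_force'],"t",s['time_s'],"pitch",np.degrees(np.arcsin(-np.array(s['tool_rot'])[2,2])),"q",s['q'])
E
python3 -c "
from h import *
where()
im=cam('side'); save(im,'side1.png')
"
```

```text
tcp a b z -0.1983663252963423 -0.007876962531068538 0.10245868393008466 F [-0.0134 -0.2038 -0.4094] t 13.0667 pitch 31.097781863854316 q [-54.2873  44.2641  76.541   36.7869 106.2994 -53.163 ]
```

View pics/side1.png

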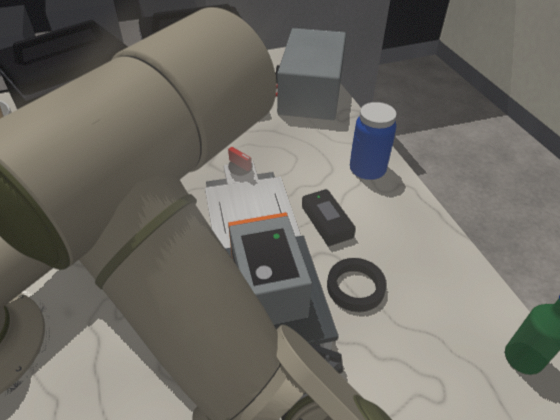

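The arm blocks most of the side view, but the unit at (270,265) is still untouched on the deck and the bystanders are clear. I push now.

Emit:
{"api": "jog_arm", "payload": {"plan": "0 0 0 -0.34 0 0.2 255;0 0 0 0.4 0 0.66 255;0 0 0 0.4 0 0.66 255;0 0 0 0.4 0 0.66 255;0 0 0 0.4 0 0.66 255;0 0 0 0.4 0 0.66 255;0 0 0 0.4 0 0.66 255;0 0 0 0.4 0 0.66 255;0 0 0 0.4 0 0.66 255;0 0 0 0.4 0 0.66 255"}}

```text
time_s: 13.95
position: [0.4938, -0.1324, 0.0968]
tool_rot: [[0.059, 0.993, 0.098], [0.512, -0.115, 0.851], [0.857, 0.0, -0.516]]
ft_force: [-0.5, -3.3, -1.1]
grip_width: -0.0001
gripper_force: 1.8
```

```bash
cat >> h.py <<'E'
def unit_top():
    im=cam("top"); v,u=np.mgrid[0:420,0:560]; P=world(im,u,v); ok=im["depth"]>0
    r=models.outline_of("top","unit"); 
    d=P[...,:2]-[.5168,-.004]; a=d@[.115,.9934]; b=d@[.9934,-.115]
    if not r: print("no unit"); return im,a,b,P[...,2],None
    m=r[0]["region"]&ok; print("conf",r[0]["confidence"],m.sum())
    return im,a,b,P[...,2],m
E
python3 -c "
from h import *
where()
im,a,b,Z,m=unit_top(); k=m&(abs(Z-.18)<.004); print(k.sum(),cv2.minAreaRect(np.c_[a[k],b[k]].astype(np.float32)))
"
```

```text
tcp a b z -0.13023470210537355 -0.008043495921169316 0.09683865144866982 F [-0.5418 -3.305  -1.1139] t 13.95 pitch 31.031814737826704 q [-49.8107  41.9789  83.7992  39.36   100.0587 -53.1086]
conf 0.88 5059
4843 ((-0.06944216042757034, -0.007423855364322662), (0.09996448457241058, 0.14994202554225922), 89.4823226928711)
```

```bash
python3 -c "
from h import *
where()
im,a,b,Z,m=unit_top(); k=m&(abs(Z-.18)<.006); print(k.sum(),cv2.minAreaRect(np.c_[a[k],b[k]].astype(np.float32)))
print(np.percentile(a[k],[1,50,99]),Z[k].mean(), np.linalg.lstsq(np.c_[a[k],b[k],np.ones(k.sum())],Z[k],rcond=None)[0])
cv2.imwrite('pics/c1.png',cv2.resize(im['pixels'][140:320,240:480,::-1],None,fx=3,fy=3))
"
```

```text
tcp a b z -0.12926966623941277 -0.008425043161432166 0.09714511845954063 F [-0.1187 -0.3999 -0.9324] t 14.05 pitch 30.9263999944128 q [-49.7544  41.9705  83.8551  39.3794 100.1355 -53.1114]
conf 0.85 5023
4869 ((-0.06758767366409302, -0.007375594228506088), (0.10011571645736694, 0.15008556842803955), 89.59905242919922)
[-0.1403 -0.0669  0.006 ] 0.18015709911153605 [-0.0013 -0.0012  0.1801]
```

View pics/c1.png

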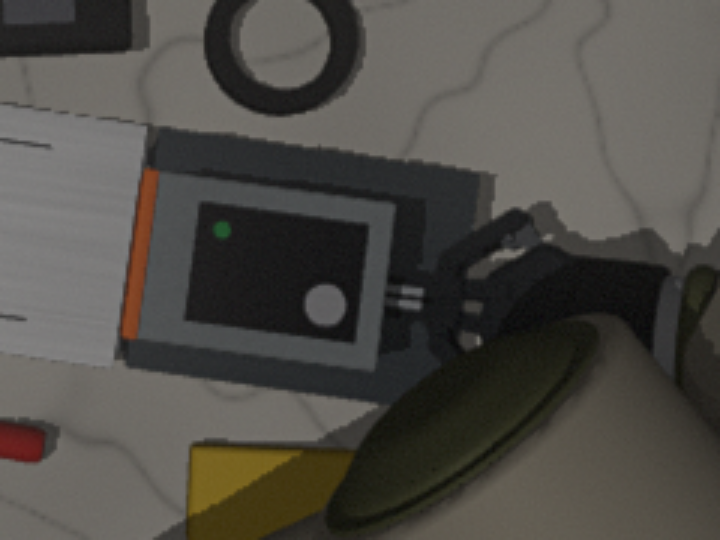

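```bash
python3 -c "
from h import *
s=env.observe(); R=np.array(s['tool_rot']); p=np.array(s['position'])
im=cam('top'); v,u=np.mgrid[0:420,0:560]; P=world(im,u,v)
q=(P-p)@R; m=(im['depth']>0)&(abs(q[...,1])<.014)&(abs(q[...,0])<.05)&(q[...,2]<.02)&(q[...,2]>-.09)&(P[...,2]<.175)
z=q[m]; z=z[np.argsort(z[:,2])]*1000
print(np.round(z[::3],0).tolist())
"
```

```text
[[15.0, 13.0, -90.0], [15.0, -10.0, -89.0], [16.0, -7.0, -89.0], [17.0, 13.0, -89.0], [19.0, -9.0, -88.0], [18.0, 9.0, -88.0], [16.0, 11.0, -87.0], [17.0, -13.0, -86.0], [17.0, -7.0, -86.0], [16.0, 9.0, -85.0], [12.0, 2.0, -85.0], [14.0, -11.0, -83.0], [13.0, 5.0, -83.0], [12.0, 7.0, -83.0], [12.0, 9.0, -82.0], [13.0, -13.0, -82.0], [12.0, -9.0, -81.0], [10.0, -11.0, -81.0], [12.0, 9.0, -80.0], [14.0, 5.0, -80.0], [13.0, -10.0, -79.0], [11.0, 7.0, -79.0], [10.0, -6.0, -78.0], [13.0, 3.0, -78.0], [15.0, 12.0, -77.0], [11.0, 7.0, -77.0], [12.0, 10.0, -77.0], [12.0, -12.0, -76.0], [14.0, 12.0, -75.0], [13.0, 8.0, -75.0], [11.0, -10.0, -75.0], [11.0, -14.0, -74.0], [12.0, -10.0, -74.0], [13.0, 10.0, -73.0], [7.0, 14.0, -73.0], [10.0, 6.0, -73.0], [13.0, 2.0, -72.0], [11.0, 4.0, -72.0], [8.0, 14.0, -71.0], [12.0, 10.0, -71.0], [13.0, 2.0, -71.0], [12.0, 4.0, -70.0], [-3.0, 1.0, -70.0], [6.0, 13.0, -69.0], [11.0, 11.0, -69.0], [14.0, -9.0, -68.0], [13.0, 5.0, -68.0], [12.0, -7.0, -68.0], [7.0, 13.0, -67.0], [12.0, -4.0, -67.0], [15.0, 5.0, -67.0], [5.0, 0.0, -67.0], [14.0, -8.0, -66.0], [1
[... 958 characters left out ...]
[8.0, -10.0, -48.0], [11.0, 1.0, -48.0], [12.0, 5.0, -47.0], [5.0, 7.0, -47.0], [9.0, -10.0, -46.0], [11.0, -5.0, -46.0], [11.0, -1.0, -46.0], [5.0, -8.0, -45.0], [9.0, 3.0, -45.0], [11.0, -1.0, -44.0], [11.0, 1.0, -44.0], [13.0, -7.0, -43.0], [11.0, 4.0, -43.0], [6.0, 10.0, -43.0], [14.0, 4.0, -42.0], [11.0, -1.0, -42.0], [8.0, 8.0, -42.0], [7.0, 12.0, -41.0], [9.0, -7.0, -40.0], [8.0, 8.0, -40.0], [6.0, -9.0, -39.0], [12.0, -7.0, -39.0], [9.0, 2.0, -39.0], [5.0, 10.0, -39.0], [8.0, 8.0, -38.0], [11.0, 2.0, -38.0], [7.0, 10.0, -37.0], [12.0, -4.0, -37.0], [9.0, 6.0, -37.0], [11.0, -0.0, -36.0], [7.0, 8.0, -36.0], [6.0, 11.0, -35.0], [5.0, 10.0, -35.0], [7.0, 5.0, -34.0], [7.0, 11.0, -33.0]]
```

Emit:
{"api": "jog_arm", "payload": {"plan": "0 0 0 0.4 0 0.66 255;0 0 0 0.4 0 0.66 255;0 0 0 0.4 0 0.66 255;0 0 0 0.4 0 0.66 255;0 0 0 0.4 0 0.66 255;0 0 0 0.4 0 0.66 255;0 0 0 0.3 0 0.5 255;0 0 0 0.15 0 0.26 255;0 0 0 0.15 0 0.26 255;0 0 0 0.15 0 0.26 255"}}

```text
time_s: 15.03
position: [0.5009, -0.0722, 0.097]
tool_rot: [[0.059, 0.993, 0.099], [0.512, -0.115, 0.851], [0.857, 0.0, -0.515]]
ft_force: [-0.8, -3.8, 0.6]
grip_width: 0.0
gripper_force: 2.2
```

```bash
cat >> h.py <<'E'
def pose():
    where()
    im,a,b,Z,m=unit_top()
    # dominant plane of the unit's upper face by RANSAC
    pts=np.c_[a[m],b[m],Z[m]]; rng=np.random.default_rng(0); best=None
    for _ in range(300):
        t=pts[rng.choice(len(pts),3,False)]; n=np.cross(t[1]-t[0],t[2]-t[0]); l=np.linalg.norm(n)
        if l<1e-9: continue
        n/=l; i=abs((pts-t[0])@n)<.0025
        if best is None or i.sum()>best.sum(): best=i
    c=pts[best].mean(0); n=np.linalg.svd(pts[best]-c,full_matrices=False)[2][2]; n*=np.sign(n[2])
    print("n",n,"lean",np.arctan2(n[0],n[2]),"N",best.sum(),"c",c)
    k=pts[best]; print("a rng",np.percentile(k[:,0],[.5,99.5]),"z",np.percentile(k[:,2],[.5,99.5]),"b",np.percentile(k[:,1],[.5,99.5]))
    return im
E
python3 -c "
from h import *
pose()
"
```

```text
tcp a b z -0.06958418851364373 -0.007997071005204526 0.09702876163852041 F [-0.7649 -3.7844  0.5969] t 15.0333 pitch 31.00894000214176 q [-45.193   40.0153  88.9367  42.279   95.2731 -52.4102]
conf 0.61 4899
n [0.0032 0.0036 1.    ] lean 0.00318675001129597 N 4565 c [-0.0084 -0.0059  0.1803]
a rng [-0.0822  0.0652] z [0.1777 0.1829] b [-0.0549  0.0431]
```

Emit:
{"api": "jog_arm", "payload": {"plan": "0 0 0 0.12 0 0.2 255;0 0 0 0.12 0 0.2 255;0 0 0 0.12 0 0.2 255;0 0 0 0.1 0 0.17 255;0 0 0 0.1 0 0.17 255;0 0 0 0 0 0 255;0 0 0 0 0 0 255"}}

```text
time_s: 15.72
position: [0.5017, -0.0608, 0.0968]
tool_rot: [[0.059, 0.993, 0.097], [0.511, -0.114, 0.852], [0.858, -0.001, -0.514]]
ft_force: [-0.6, 0.2, 0.5]
grip_width: -0.0001
gripper_force: 0.0
```

```bash
python3 -c "
from h import *
pose()
"
```

```text
tcp a b z -0.05816968265381908 -0.008431628517394079 0.09683221324385731 F [-0.5653  0.2277  0.4711] t 15.7167 pitch 30.956828952248596 q [-44.2754  39.7305  89.8112  42.8455  94.4429 -52.2519]
conf 0.71 4749
n [ 0.0946 -0.0017  0.9955] lean 0.09470350118174013 N 4494 c [ 0.0098 -0.0063  0.1796]
a rng [-0.0622  0.0839] z [0.1712 0.1875] b [-0.055   0.0423]
```

Emit:
{"api": "jog_arm", "payload": {"plan": "0 0 0 0 0 0 255;0 0 0 0 0 0 255;0 0 0 0 0 0 255;0 0 0 0 0 0 255;0 0 0 0 0 0 255;0 0 0 0 0 0 255"}}

```text
time_s: 16.32
position: [0.502, -0.0614, 0.0969]
tool_rot: [[0.059, 0.993, 0.098], [0.512, -0.115, 0.852], [0.857, -0.0, -0.515]]
ft_force: [-0.3, -0.1, -0.6]
grip_width: -0.0001
gripper_force: 0.0
```

```bash
python3 -c "
from h import *
im=pose()
cv2.imwrite('pics/c2.png',cv2.resize(im['pixels'][140:320,160:400,::-1],None,fx=3,fy=3))
im=cam('side'); save(im,'side2.png')
v,u=np.mgrid[0:420,0:560]; P=world(im,u,v); d=P[...,:2]-[.5168,-.004]; a=d@[.115,.9934]; b=d@[.9934,-.115]
"
```

```text
tcp a b z -0.058748852941886566 -0.008137967408551484 0.09688719704909106 F [-0.2849 -0.069  -0.6117] t 16.3167 pitch 30.99970661143784 q [-44.3124  39.7237  89.7639  42.8396  94.435  -52.2513]
conf 0.71 5047
n [0.4985 0.005  0.8669] lean 0.5218780351804024 N 3784 c [ 0.0467 -0.0056  0.1677]
a rng [-0.0143  0.114 ] z [0.1283 0.2019] b [-0.0541  0.0423]
```

View pics/c2.png

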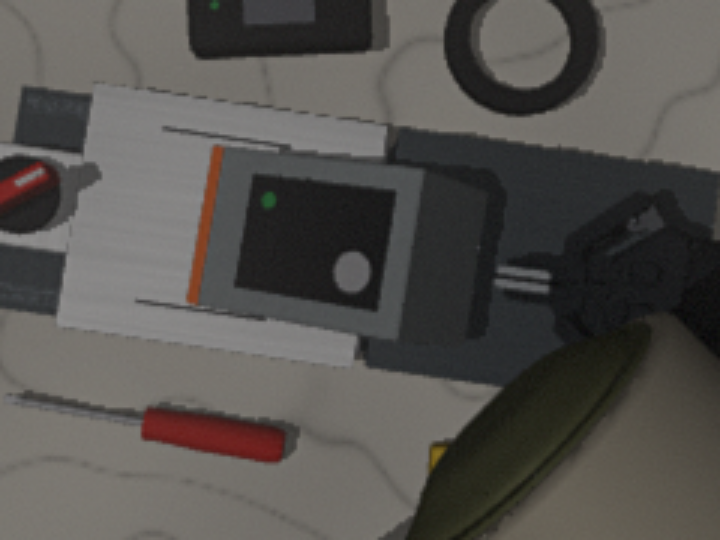

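The unit now leans at 0.52 rad: orange nose at crop column 210 on the plate, rear bottom at column 490, shut finger tips just behind it at column 495. I'll lower onto the deck by touch to see where the tips really end.

Emit:
{"api": "jog_arm", "payload": {"plan": "0 0 0 -0.17 0 0.1 255;0 0 0 -0.17 0 0.1 255;0 0 0 0 0 0 255"}}

```text
time_s: 16.72
position: [0.5019, -0.0614, 0.0926]
tool_rot: [[0.059, 0.993, 0.098], [0.511, -0.115, 0.852], [0.857, -0.001, -0.515]]
ft_force: [-0.2, 0.1, 0.8]
grip_width: 0.0
gripper_force: 0.0
```

Emit:
{"api": "jog_arm", "payload": {"plan": "0 0 0 -0.17 0 0.1 255;0 0 0 0 0 0 255;0 0 0 0 0 0 255"}}

```text
time_s: 16.97
position: [0.5019, -0.0614, 0.0909]
tool_rot: [[0.059, 0.993, 0.098], [0.511, -0.115, 0.852], [0.857, -0.0, -0.515]]
ft_force: [-0.2, 0.3, 0.4]
grip_width: 0.0001
gripper_force: 0.0
```

Emit:
{"api": "jog_arm", "payload": {"plan": "0 0 0 -0.17 0 0.1 255;0 0 0 0 0 0 255;0 0 0 0 0 0 255"}}

```text
time_s: 17.22
position: [0.5019, -0.0615, 0.0889]
tool_rot: [[0.059, 0.993, 0.098], [0.512, -0.115, 0.852], [0.857, -0.0, -0.515]]
ft_force: [-0.0, -0.8, 0.6]
grip_width: 0.0
gripper_force: 0.0
```

Emit:
{"api": "jog_arm", "payload": {"plan": "0 0 0 0.23 0 0.385 255;0 0 0 0.23 0 0.385 255;0 0 0 0.23 0 0.385 255;0 0 0 0.23 0 0.385 255;0 0 0 0.23 0 0.385 255;0 0 0 0.2 0 0.34 255;0 0 0 0 0 0 255;0 0 0 0 0 0 255"}}

```text
time_s: 17.88
position: [0.505, -0.035, 0.0889]
tool_rot: [[0.059, 0.993, 0.098], [0.512, -0.114, 0.852], [0.857, 0.0, -0.515]]
ft_force: [-0.0, -0.7, 0.1]
grip_width: 0.0002
gripper_force: 0.0
```

```bash
python3 -c "
from h import *
pose()
"
```

```text
tcp a b z -0.0321924265097674 -0.00818036381314628 0.08893225668094565 F [-0.0115 -0.7265  0.0781] t 17.8833 pitch 31.005384634002212 q [-42.0564  39.7863  91.872   44.2725  91.6905 -52.5229]
conf 0.88 5206
n [0.4979 0.003  0.8672] lean 0.5212308672853898 N 3835 c [ 0.0472 -0.0058  0.1673]
a rng [-0.0144  0.1146] z [0.1278 0.202 ] b [-0.0545  0.0436]
```

Emit:
{"api": "jog_arm", "payload": {"plan": "0 0 0 0.15 0 0 255;0 -2 0 0.37 0 -0.04 255;0 -2 0 0.37 0 -0.04 255;0 -2 0 0.37 0 -0.04 255;0 -2 0 0.37 0 -0.04 255;0 -2 0 0.37 0 -0.04 255"}}

```text
time_s: 18.48
position: [0.5062, -0.0253, 0.1072]
tool_rot: [[0.075, 0.993, 0.087], [0.655, -0.114, 0.747], [0.752, 0.001, -0.659]]
ft_force: [0.2, -0.4, -1.2]
grip_width: -0.0001
gripper_force: 0.8
```

```bash
python3 -c "
from h import *
pose()
"
```

```text
tcp a b z -0.022383892188081296 -0.008075384930818027 0.1072450903127393 F [ 0.1888 -0.4268 -1.2346] t 18.4833 pitch 41.23784774438491 q [-38.545   33.4586  91.8908  39.7397  86.7284 -46.1818]
conf 0.79 5090
n [0.6477 0.015  0.7618] lean 0.7046387305034871 N 3303 c [ 0.0676 -0.0047  0.1709]
a rng [0.0144 0.1279] z [0.119  0.2141] b [-0.0533  0.0439]
```

Emit:
{"api": "jog_arm", "payload": {"plan": "0 -2 0 0.37 0 -0.04 255;0 -2 0 0.37 0 -0.04 255;0 -2 0 0.37 0 -0.04 255;0 -2 0 0.37 0 -0.04 255;0 -2 0 0.37 0 -0.04 255;0 -2 0 0.37 0 -0.04 255"}}

```text
time_s: 19.08
position: [0.5078, -0.011, 0.1241]
tool_rot: [[0.091, 0.993, 0.069], [0.795, -0.115, 0.595], [0.599, 0.001, -0.801]]
ft_force: [0.1, 0.1, -0.6]
grip_width: -0.0002
gripper_force: 0.3
```

```bash
python3 -c "
from h import *
pose()
"
```

```text
tcp a b z -0.008003361900530295 -0.008168322428690441 0.12414253454518223 F [ 0.0753  0.0694 -0.5587] t 19.0833 pitch 53.183384180959635 q [-33.0023  27.503   91.2223  32.8941  81.3013 -37.4227]
conf 0.79 5037
n [0.7886 0.0162 0.6147] lean 0.9086655432644632 N 2529 c [ 0.0925 -0.0047  0.1694]
a rng [0.0501 0.1423] z [0.1049 0.2215] b [-0.0532  0.0442]
```

Emit:
{"api": "jog_arm", "payload": {"plan": "0 -1 0 0.19 0 -0.02 255;0 -1 0 0.19 0 -0.02 255;0 -1 0 0.19 0 -0.02 255;0 -1 0 0.19 0 -0.02 255;0 -0.5 0 0.1 0 -0.01 255;0 -0.5 0 0.1 0 -0.01 255;0 -0.5 0 0.1 0 -0.01 255;0 -0.5 0 0.1 0 -0.01 255;0 0 0 0 0 0 255;0 0 0 0 0 0 255"}}

```text
time_s: 20.02
position: [0.5087, -0.0025, 0.1311]
tool_rot: [[0.098, 0.993, 0.059], [0.852, -0.114, 0.512], [0.515, 0.0, -0.857]]
ft_force: [-0.7, -0.4, 0.8]
grip_width: -0.0003
gripper_force: 0.0
```

```bash
python3 -c "
from h import *
pose()
"
```

```text
tcp a b z 0.0005421113583731687 -0.008189708594191158 0.1311316076871005 F [-0.7337 -0.3627  0.8162] t 20.0167 pitch 59.0001060845554 q [-29.68    25.2199  90.6274  28.8592  78.9441 -32.5036]
conf 0.98 4634
n [-0.4855 -0.0105  0.8742] lean -0.5069560895208451 N 2788 c [ 0.0399 -0.0053  0.2002]
a rng [-0.0022  0.08  ] z [0.1762 0.2224] b [-0.0542  0.0441]
```

Emit:
{"api": "jog_arm", "payload": {"plan": "0 0 0 0 0 0 255;0 0 0 0 0 0 255;0 0 0 0 0 0 255;0 0 0 0 0 0 255;0 0 0 0 0 0 255;0 0 0 0 0 0 255;0 0 0 0 0 0 255;0 0 0 0 0 0 255"}}

```text
time_s: 20.78
position: [0.5087, -0.0026, 0.1311]
tool_rot: [[0.098, 0.993, 0.059], [0.852, -0.115, 0.512], [0.515, 0.0, -0.857]]
ft_force: [0.1, 0.3, 0.4]
grip_width: -0.0002
gripper_force: 0.0
```

```bash
python3 -c "
from h import *
pose()
"
```

```text
tcp a b z 0.00047730194150109385 -0.008161557712195266 0.13111872483385018 F [0.053  0.3496 0.4008] t 20.7833 pitch 58.99930253361149 q [-29.6867  25.223   90.625   28.86    78.9439 -32.5016]
conf 0.86 3555
n [0.0021 0.0037 1.    ] lean 0.002066144148315076 N 3061 c [ 0.1166 -0.0037  0.1949]
a rng [0.0698 0.1633] z [0.1924 0.1974] b [-0.0526  0.0458]
```

Standing level at rig x 70–163 mm. I retract back and up, then verify.

Emit:
{"api": "jog_arm", "payload": {"plan": "0 0 0 0 0 -3 255;0 0 0 0 0 -4 255;0 0 0 0 0 -4 255;0 0 0 0 0 -4 255;0 0 0 0 0 -4 255;0 0 0 0 0 -4 255;0 0 0 0 0 0 255;0 0 0 0 0 0 255;0 0 0 0 0 0 255"}}

```text
time_s: 21.63
position: [0.495, -0.1199, 0.3273]
tool_rot: [[0.099, 0.993, 0.058], [0.851, -0.115, 0.513], [0.516, -0.001, -0.857]]
ft_force: [-0.1, 0.5, -0.1]
grip_width: -0.0
gripper_force: 0.0
```

```bash
python3 -c "
from h import *
im=pose(); save(im,'top3.png'); print(tilt()[0],tilt()[0])
for q in ('tape','powerbank','driver','charger'):
    r=models.tip_of('top',q); print(q,[x['at'] for x in r[:1]])
"
```

```text
tcp a b z -0.11763413093382433 -0.008371731498186603 0.32733318558126656 F [-0.0923  0.4532 -0.08  ] t 21.6333 pitch 58.9413203075997 q [-41.1997  19.0044  65.9108  27.1338 111.6422 -28.141 ]
conf 0.67 3544
n [ 0.003  -0.0008  1.    ] lean 0.0029611384645920375 N 3052 c [ 0.1167 -0.0037  0.1949]
a rng [0.07   0.1633] z [0.1924 0.1974] b [-0.0524  0.0457]
[(np.int64(3131), array([-0.0002, -0.001 ,  0.045 ]))] [(np.int64(3143), array([-0.0005,  0.0005,  0.045 ]))]
tape [[334.4, 154.1]]
powerbank [[332.8, 306.7]]
driver [[208.4, 278.9]]
charger [[250.9, 147.6]]
```

View pics/top3.png

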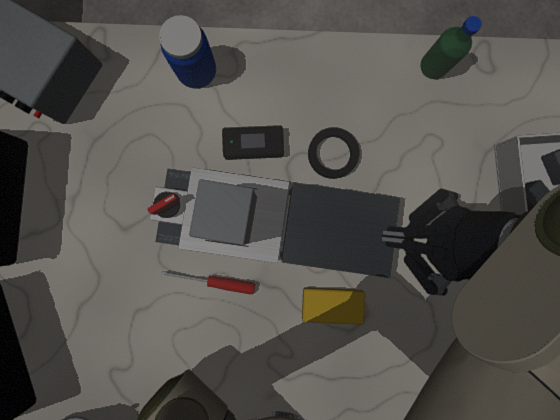

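The unit stands upright in the middle of the plate at (222,212). The plate is level to within about 1 mrad, the four bystanders are where they started, and the arm is clear.

```bash
python3 -c "
from h import *
print(job.close_job())"
```

```text
the job is handed in; nothing more can be done
None
```

I levelled the plate with the knob to within about 1 mrad, then tumbled the unit once so it stands on its orange end wholly on the plate; the bystanders are where they were and the job is handed in at about 22 s (no verdict returned).

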